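Program the paint-tinting machine for orange

TASK

Set the studio's paint-tinting machine going on orange, in this order: switch on the black power rocker by pressing down its raised end with the green stripe, push the red key fully down, then the yellow key fully down, and last press the round green start button fully in and let it spring back. Leave the blue and white keys up, do not press start before the rest is set, and leave the cup, paint containers and brush where they are.

Things in the scene. Friction and masses are not known exactly. Their poses are not given: they have to be found in the camera images.
- machine: Grey fixed tinting machine. Origin on the table under the centre of its flat light grey key deck, 200 (x) x 280 (y) mm, 60 mm above the table; x points away from the operator, y left. Far row (x = 50 mm): four colour keys in any order, at y = -90, -30, 30, 90 mm. Near row (x = -45): rocker and start button, at y = -70 and 70, either way round. Left, y = 140 to 390 mm: cup bay and tower.
- power (a joint): Angle of the power rocker in rad: 0 to 0.06 at the start (off, far end raised), 0.4 fully on (far end down). About 0.04 N m (2 N at the stripe) turns it; no spring, it stays where it is left.
- power_on_end (a point): Centre of the green stripe on the raised far end (machine +x) of the black rocker plate (60 x 30 mm, pivot across its middle, 71 mm above the table); the stripe is 22 mm from the pivot on the top surface, about 79 mm above the table when off and 71 mm when on. Pressing straight down here switches it on.
- red_key (a joint): Travel of the red key in m: 0 up, 0.008 fully down. Pushed straight down with about 3 N (plus a little with speed); it has no spring, so it stays where it is left.
- red_key_top (a point): Square red key cap, 26 x 26 mm: centre of its top face, 18 mm above the deck when up (78 mm above the table), 10 mm when fully down.
- yellow_key (a joint): Travel of the yellow key in m: 0 up, 0.008 fully down. Pushed straight down with about 3 N (plus a little with speed); it has no spring, so it stays where it is left.
- yellow_key_top (a point): Square yellow key cap, 26 x 26 mm: centre of its top face, 18 mm above the deck when up (78 mm above the table), 10 mm when fully down.
- blue_key (a joint): Travel of the blue key in m: 0 up, 0.008 fully down. Pushed straight down with about 3 N (plus a little with speed); it has no spring, so it stays where it is left.
- blue_key_top (a point): Square blue key cap, 26 x 26 mm: centre of its top face, 18 mm above the deck when up (78 mm above the table), 10 mm when fully down. To be left up.
- white_key (a joint): Travel of the white key in m: 0 up, 0.008 fully down. Pushed straight down with about 3 N (plus a little with speed); it has no spring, so it stays where it is left.
- white_key_top (a point): Square white key cap, 26 x 26 mm: centre of its top face, 18 mm above the deck when up (78 mm above the table), 10 mm when fully down. To be left up.
- start (a joint): Travel of the start button in m: 0 out, 0.006 fully in. Spring return: starts to move at about 1.5 N, fully in at 5 N.
- start_top (a point): Centre of the top of the round green start button, 36 mm across, in a 52 mm steel collar; its top is 82 mm above the table when out.
- mix_cup: White empty mixing cup standing loose in the 30 mm high bay, under the canister tower (332 mm tall, no nearer than 240 mm left of the deck centre), 72 mm across the rim, 85 mm tall, origin under its foot. Bystander.
- orange_bottle: Orange paint bottle with black cap, 60 mm across, 120 mm tall, standing on the table to the right (-y) of the machine, origin under its foot. Bystander.
- brown_jar: Red-brown paint jar, 68 mm across, 95 mm tall, standing on the table to the right of the machine, origin under its foot. Bystander.
- paint_brush: Brush about 200 mm long lying on the table beyond the machine's far side; its own x axis runs along it. Bystander.

How it is judged:
By the outcome, as a careful person would: the job done as asked, in the order asked, and still so for the second after the job is handed in, with the robot touching nothing.
It also fails if it takes over 58 s, if anything falls off the work surface, if the arm or the gripper's body presses on something with over 40 N, if the wrist force passes 120 N, or if a joint passes its speed limit or range.

ROBOT

A 6-joint arm with a two-finger parallel gripper is mounted at the origin on the work surface. World frame = base frame: x ahead of the robot, y to its left, z up, the work surface at z = 0. Lengths are in m, angles in degrees, forces in N, time in s.
With the tool pointing down it reaches from about 0.35 to 0.875 m from the base axis. Payload 4.2 kg.
Tool frame: the origin (TCP) lies midway between the tips of the shut fingers; the grasp point (between the pads) lies 19 mm behind it; z points along the fingers, y is the line along which they close (so a half turn about z gives the same grasp; the last joint's range is limited). The gripper opens to 87 mm and grips with 3 to 60 N. Pads are 19 mm wide; open, the fingers measure 117 mm over their backs; the gripper's body (75 mm by 190 mm) begins 51 mm behind the grasp point.
Start: joints at [82.827, 22.042, 0.453, 0, -68.411, -14.817], TCP at [0.234, 0.58, 0.223] pointing down, gripper open.
Joint ranges: [-179.83, 179.83], [-69.29, 118.12], [-61.27, 80.66], [-181.25, 117.63], [-171.15, -9.14], [-177.46, 177.46]. Speed limits (degrees/s): [159.86, 159.86, 180, 180, 180, 180].

INTERFACE

Orientations are given as a 3x3 rotation matrix whose columns are the frame's x, y, z axes.
In Python, from station import sense, capture, camera_params, finish_job gives the robot as it stands.
- The arm moves only by the tool drive_tool, never from a script. Its argument "rows" is a list of rows, each an object of numbers: "tx", "ty", "tz": the shift along the tool's x, y, z in cm; "ax", "ay", "az": the turn, a rotation vector about the tool's x, y, z in rad; "claw": the finger opening in cm, from 0 to 8.7. In form: [{"tx": .., "ty": .., "tz": .., "ax": .., "ay": .., "az": .., "claw": ..}, ...]. A call has 1 to 10 rows; each row shifts and turns the commanded pose from where the row before left it, along the tool's axes as they then stand; what a row does not reach is not made up. A row lasts 1/12 s, in which the tool goes at most 41.7 mm and 7.16 degrees, less where a joint would pass 70% of its speed; a pose out of reach is approached as far as the arm can. A call with a gripper value outside its range is refused whole. The fingers move at their own pace and stop on an object; the grip force is fixed at half the most. Time passes only in rows, so rows that do not move let the fingers close. It gives the time, the measured TCP pose, the force, the opening and the grip force at its end, in the units of the state.
- sense(): the state, without advancing time (a new reading comes with each control period).
- capture(name): name is "scene" or "top"; returns (picture, depth): 384x512x3 uint8, red, green, blue; 384x512 float32, m along the optical axis (not along the pixel's ray), 0 where there is no reading.
- camera_params(name): a dict with "intrinsics" (3x3 intrinsics, pixels), "R" (3x3) and "t" (3): a world point X has camera coordinates R X + t. Camera axes: x right, y down, z forward; pixel columns grow to the right and rows downward; lengths in m; the calibration is good to about 2 mm. A picture is of the moment at which its call begins. camera_params takes no time and is no camera call.
- finish_job(): hands the job in; it is judged then, once.
The state is a dict: "time_s": time; "joints": joint angles; "joint_velocities": joint speeds; "effort": joint torques, N m; "tcp_pos": TCP position; "ee_rot": TCP orientation; "wrist_force": force on the tool from outside, world axes, zero at the start; "moment": the same for the moment, N m; "gripper_width": opening from 0.0 (shut) to 1.0 (fully open); "gripper_force": force on a finger pad.
Only numpy, scipy, OpenCV 4.12 (cv2) and the standard library are available. Lean on these libraries where they do the work, as an engineer would, in place of code of your own. Each camera call takes 0.05 s, during which the arm holds its last target. There are 200 camera calls.

## Working session

There is one attempt and no reset: what is moved stays moved. The work goes in short steps, Python scripts to look and compute and a tool call to move; the robot and the scene stay as the last step left them, time stands still between calls to the robot, and variables do not carry over. Pictures are saved under pics/ and viewed, at most 10 in all, crops included, and the job is handed in when it is done.

Besides the shell and the picture viewer there is one more tool, called in YAML: its name, and indented under it one key for each argument. drive_tool: Moves the arm, as the interface text tells. Its arguments: {"type":"object","properties":{"rows":{"type":"array"}},"required":["rows"]}

```bash
mkdir -p pics
python3 - <<'E'
from station import *
import cv2,numpy as np
for n in("scene","top"):
    p,d=capture(n); np.savez(f"{n}.npz",p=p,d=d); cv2.imwrite(f"pics/{n}.png",p[:,:,::-1])
    c=camera_params(n); print(n,{k:np.round(v,3).tolist() for k,v in c.items()})
s=sense(); print(s["time_s"],s["tcp_pos"],np.round(s["ee_rot"],3).tolist(),s["wrist_force"])
E
```

```text
scene {'intrinsics': [[364.436, 0.0, 254.335], [0.0, 364.436, 191.286], [0.0, 0.0, 1.0]], 'R': [[-0.059, 0.998, 0.016], [0.646, 0.05, -0.762], [-0.761, -0.034, -0.648]], 't': [-0.009, -0.332, 1.503]}
top {'intrinsics': [[471.042, 0.0, 254.571], [0.0, 471.042, 195.607], [0.0, 0.0, 1.0]], 'R': [[0.118, -0.993, -0.004], [-0.97, -0.114, -0.217], [0.215, 0.029, -0.976]], 't': [-0.031, 0.641, 0.934]}
0.1 [0.23383917 0.57902882 0.22157115] [[0.927, -0.375, -0.001], [-0.375, -0.927, -0.002], [0.0, 0.002, -1.0]] [ 0.75266173  0.37741023 -1.60508761]
```

View pics/scene.png

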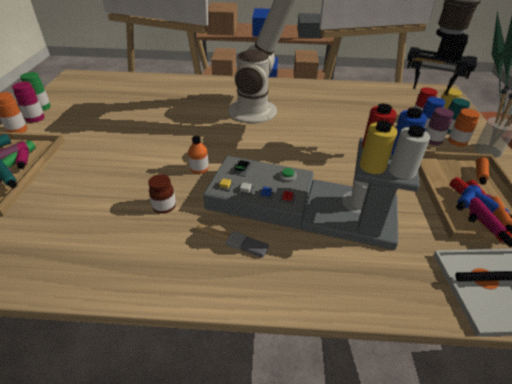

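View pics/top.png

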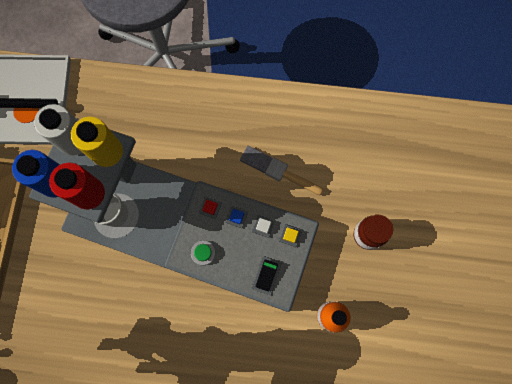

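The top view shows the keys as red (210,208), blue (237,216), white (263,226) and yellow (290,236). Start is at (204,252), and the rocker is at (268,275) with its stripe near (270,266). Next I'll find the centroids in both views and fit the machine frame.

```bash
cat > h.py <<'E'
import cv2,numpy as np
from station import camera_params
def ray(n,u,v,z):
    c=camera_params(n);R=np.array(c["R"]);t=np.array(c["t"])
    o=-R.T@t; d=R.T@np.linalg.inv(c["intrinsics"])@[u,v,1]
    return o+d*(z-o[2])/d[2]
def blob(p,u,v,lo,hi,w=13):
    h=cv2.cvtColor(p,cv2.COLOR_RGB2HSV)
    m=cv2.inRange(h,np.array(lo),np.array(hi)); k=np.zeros_like(m); k[v-w:v+w+1,u-w:u+w+1]=1
    n,l,s,c=cv2.connectedComponentsWithStats(m*k)
    if n<2: return None
    i=1+np.argmax(s[1:,4]); return c[i],s[i,4],s[i,2:4]
E
python3 - <<'E'
from h import *
from scipy.spatial.transform import Rotation as Ro
col={'red':((0,120,90),(8,255,255)),'blue':((105,120,60),(130,255,255)),'white':((0,0,170),(180,60,255)),'yellow':((20,120,120),(35,255,255)),'start':((45,120,60),(85,255,255)),'stripe':((45,100,60),(85,255,255))}
z=dict(red=.078,blue=.078,white=.078,yellow=.078,start=.082,stripe=.079)
mod=dict(red=(50,90),blue=(50,30),white=(50,-30),yellow=(50,-90),start=(-45,70),stripe=(-23.5,-70))
seed=dict(top=dict(red=(210,208),blue=(237,216),white=(263,226),yellow=(290,236),start=(204,252),stripe=(270,266)),
 scene=dict(red=(288,196),blue=(266,191),white=(246,188),yellow=(225,184),start=(288,174),stripe=(243,166)))
for n in seed:
    f=np.load(n+'.npz');A=[];B=[];names=[]
    for k,(u,v) in seed[n].items():
        b=blob(f['p'],u,v,*col[k],w=13 if n=='top' else 8)
        if b is None: print(n,k,'none');continue
        c=b[0];P=ray(n,*c,z[k]);print(n,k,c.round(1),b[1],b[2],P.round(4),'depth',f['d'][int(c[1]),int(c[0])])
        A.append(P[:2]);B.append(np.array(mod[k])/1000);names.append(k)
    A=np.array(A);B=np.array(B);a0=A.mean(0);b0=B.mean(0)
    U,S,V=np.linalg.svd((B-b0).T@(A-a0));R=(U@V).T;t=a0-R@b0
    print(n,'yaw',np.degrees(np.arctan2(R[1,0],R[0,0])),'t',t,'resid mm',dict(zip(names,((A-(B@R.T+t))*1000).round(1).tolist())))
    print({k:(R@(np.array(m)/1000)+t).round(4).tolist() for k,m in mod.items()})
E
```

```text
top red [213. 210.] 1 [1 1] [0.5977 0.1268 0.078 ] depth 0.9885465
top blue [236.1 216. ] 155 [15 15] [0.5906 0.0769 0.078 ] depth 0.9857588
top white [262.7 225. ] 134 [14 14] [0.5782 0.0194 0.078 ] depth 0.98304254
top yellow [290.1 234.7] 159 [15 16] [ 0.5647 -0.0393  0.078 ] depth 0.97914547
top start [202.2 252. ] 224 [17 17] [0.5075 0.1364 0.082 ] depth 0.9656722
top stripe [269.9 265.2] 46 [13  7] [ 0.4973 -0.0047  0.079 ] depth 0.9633068
top yaw -12.410499060175075 t [0.53462033 0.05728373] resid mm {'red': [-5.1, -7.6], 'blue': [0.7, 1.0], 'white': [1.2, 2.1], 'yellow': [0.6, 2.1], 'start': [1.8, 1.1], 'stripe': [0.7, 1.3]}
{'red': [0.6028, 0.1344], 'blue': [0.5899, 0.0758], 'white': [0.577, 0.0172], 'yellow': [0.5641, -0.0414], 'start': [0.5057, 0.1353], 'stripe': [0.4966, -0.006]}
scene red none
scene blue [265.7 191. ] 71 [10  9] [0.5994 0.0735 0.078 ] depth 0.9910613
scene white [248.8 186.6] 5 [2 4] [0.5841 0.0263 0.078 ] depth 1.0056816
scene yellow [225.6 182.2] 66 [11  9] [ 0.5698 -0.0397  0.078 ] depth 1.016981
scene start [287.7 171.8] 65 [10  8] [0.5131 0.134  0.082 ] depth 1.0563804
scene stripe [239.5 166.7] 6 [4 2] [ 0.4956 -0.0074  0.079 ] depth 1.0769533
scene yaw -12.93610504928769 t [0.5405352  0.05851884] resid mm {'blue': [3.4, -3.1], 'white': [1.6, 8.2], 'yellow': [0.7, 0.7], 'start': [0.7, -2.8], 'stripe': [-6.4, -3.0]}
{'red': [0.6094, 0.135], 'blue': [0.596, 0.0766], 'white': [0.5826, 0.0181], 'yellow': [0.5691, -0.0404], 'start': [0.5123, 0.1368], 'stripe': [0.502, -0.0044]}
```

Run:
```python
from h import *
f=np.load('top.npz');p=f['p'];print(p[208,210],ray('top',*blob(p,210,208,(165,100,50),(180,255,255))[0],.078), blob(p,210,208,(165,100,50),(180,255,255)))
r=ray('top',*blob(p,210,208,(165,100,50),(180,255,255))[0],.078)[:2]
A=np.array([r,(.5906,.0769),(.5782,.0194),(.5647,-.0393),(.5075,.1364),(.4973,-.0047)])
B=np.array([(50,90),(50,30),(50,-30),(50,-90),(-45,70),(-23.5,-70)])/1000
a0=A.mean(0);b0=B.mean(0);U,S,V=np.linalg.svd((B-b0).T@(A-a0));R=(U@V).T;t=a0-R@b0
print(np.degrees(np.arctan2(R[1,0],R[0,0])),t,((A-B@R.T-t)*1000).round(1).tolist(),(B@R.T+t).round(4).tolist())
c=camera_params('top');Rc=np.array(c['R'])
for n,(u,v) in dict(yel=(290,234),start=(202,252),deck=(235,250),blue=(236,216)).items():
    print(n,(Rc.T@(np.linalg.inv(c['intrinsics'])@[u,v,1]*np.median(f['d'][v-1:v+2,u-1:u+2])-np.array(c['t']))).round(4))
```

```text
[80  3  3] [0.60162336 0.13016574 0.078     ] (array([211.66666667, 208.        ]), np.int32(3), array([2, 3], dtype=int32))
-12.66895378014318 [0.53527082 0.057951  ] [[-2.2, -4.6], [-0.0, 0.6], [0.7, 1.7], [0.4, 1.5], [0.8, 0.3], [0.3, 0.5]] [[0.6038, 0.1348], [0.5906, 0.0763], [0.5775, 0.0177], [0.5643, -0.0408], [0.5067, 0.1361], [0.497, -0.0052]]
yel [ 0.566  -0.039   0.0787]
start [0.5073 0.1367 0.083 ]
deck [0.5215 0.0712 0.0608]
blue [0.5907 0.0772 0.078 ]
```

drive_tool:
  rows:
    - {"az":-0.081,"claw":0}
    - {"az":-0.081,"claw":0}
    - {"tx":1.34,"ty":3.9,"claw":0}
    - {"tx":1.34,"ty":3.9,"claw":0}
    - {"tx":1.34,"ty":3.9,"claw":0}
    - {"tx":1.34,"ty":3.9,"claw":0}
    - {"tx":1.34,"ty":3.9,"claw":0}
    - {"tx":1.34,"ty":3.9,"claw":0}
    - {"tx":1.34,"ty":3.9,"claw":0}
    - {"tx":1.34,"ty":3.9,"claw":0}

```text
invalid input at $.rows[0]: expected keys tx, ty, tz, ax, ay, az, claw
```

drive_tool:
  rows:
    - {"tx":0,"ty":0,"tz":0,"ax":0,"ay":0,"az":-0.081,"claw":0}
    - {"tx":0,"ty":0,"tz":0,"ax":0,"ay":0,"az":-0.081,"claw":0}
    - {"tx":1.34,"ty":3.9,"tz":0,"ax":0,"ay":0,"az":0,"claw":0}
    - {"tx":1.34,"ty":3.9,"tz":0,"ax":0,"ay":0,"az":0,"claw":0}
    - {"tx":1.34,"ty":3.9,"tz":0,"ax":0,"ay":0,"az":0,"claw":0}
    - {"tx":1.34,"ty":3.9,"tz":0,"ax":0,"ay":0,"az":0,"claw":0}
    - {"tx":1.34,"ty":3.9,"tz":0,"ax":0,"ay":0,"az":0,"claw":0}
    - {"tx":1.34,"ty":3.9,"tz":0,"ax":0,"ay":0,"az":0,"claw":0}
    - {"tx":1.34,"ty":3.9,"tz":0,"ax":0,"ay":0,"az":0,"claw":0}
    - {"tx":1.34,"ty":3.9,"tz":0,"ax":0,"ay":0,"az":0,"claw":0}

```text
time_s: 0.93
tcp_pos: [0.2695, 0.2492, 0.2222]
ee_rot: [[0.976, -0.219, -0.0], [-0.219, -0.976, -0.001], [-0.0, 0.001, -1.0]]
wrist_force: [-0.0, -0.2, 1.0]
gripper_width: 0.327
gripper_force: 0.0
```

drive_tool:
  rows:
    - {"tx":3.11,"ty":2.2,"tz":0,"ax":0,"ay":0,"az":0,"claw":0}
    - {"tx":3.11,"ty":2.2,"tz":0,"ax":0,"ay":0,"az":0,"claw":0}
    - {"tx":3.11,"ty":2.2,"tz":0,"ax":0,"ay":0,"az":0,"claw":0}
    - {"tx":3.11,"ty":2.2,"tz":0,"ax":0,"ay":0,"az":0,"claw":0}
    - {"tx":3.11,"ty":2.2,"tz":0,"ax":0,"ay":0,"az":0,"claw":0}
    - {"tx":3.11,"ty":2.2,"tz":0,"ax":0,"ay":0,"az":0,"claw":0}
    - {"tx":3.11,"ty":2.2,"tz":0,"ax":0,"ay":0,"az":0,"claw":0}
    - {"tx":3.11,"ty":2.2,"tz":0,"ax":0,"ay":0,"az":0,"claw":0}
    - {"tx":3.11,"ty":2.2,"tz":0,"ax":0,"ay":0,"az":0,"claw":0}
    - {"tx":0,"ty":0,"tz":4,"ax":0,"ay":0,"az":0,"claw":0}

```text
time_s: 1.77
tcp_pos: [0.5089, -0.0062, 0.1887]
ee_rot: [[0.975, -0.223, 0.018], [-0.224, -0.975, 0.001], [0.018, -0.005, -1.0]]
wrist_force: [2.4, 1.2, -0.2]
gripper_width: 0.005
gripper_force: 0.0
```

drive_tool:
  rows:
    - {"tx":0,"ty":0,"tz":4,"ax":0,"ay":0,"az":0,"claw":0}
    - {"tx":0,"ty":0,"tz":3,"ax":0,"ay":0,"az":0,"claw":0}
    - {"tx":0,"ty":0,"tz":0,"ax":0,"ay":0,"az":0,"claw":0}

```text
time_s: 2.02
tcp_pos: [0.4943, -0.0047, 0.1063]
ee_rot: [[0.975, -0.223, -0.015], [-0.223, -0.975, -0.003], [-0.014, 0.006, -1.0]]
wrist_force: [-1.6, -0.3, -0.7]
gripper_width: 0.005
gripper_force: 0.0
```

Run:
```python
from station import *
import cv2
a=capture("scene")[0][130:220,190:330]; b=capture("top")[0][180:320,170:330]
a=cv2.resize(a,(640,411)); b=cv2.resize(b,(640,560)); cv2.imwrite("pics/a1.png",cv2.resize(cv2.hconcat([cv2.resize(a,(400,257)),]),(640,411))[:,:,::-1]); cv2.imwrite("pics/b1.png",b[:,:,::-1]); print(sense()["wrist_force"],sense()["tcp_pos"])
```

```text
[ 0.83767524 -0.45710278  1.19202063] [ 0.49932902 -0.00339171  0.11234631]
```

View pics/a1.png

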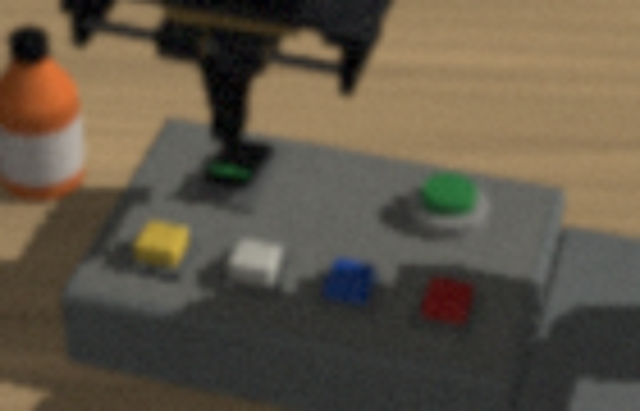

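drive_tool:
  rows:
    - {"tx":0,"ty":-0.1,"tz":1.5,"ax":0,"ay":0,"az":0,"claw":0}
    - {"tx":0,"ty":0,"tz":1.0,"ax":0,"ay":0,"az":0,"claw":0}
    - {"tx":0,"ty":0,"tz":0.4,"ax":0,"ay":0,"az":0,"claw":0}
    - {"tx":0,"ty":0,"tz":0.2,"ax":0,"ay":0,"az":0,"claw":0}
    - {"tx":0,"ty":0,"tz":0.2,"ax":0,"ay":0,"az":0,"claw":0}
    - {"tx":0,"ty":0,"tz":0.2,"ax":0,"ay":0,"az":0,"claw":0}
    - {"tx":0,"ty":0,"tz":0.2,"ax":0,"ay":0,"az":0,"claw":0}
    - {"tx":0,"ty":0,"tz":0.2,"ax":0,"ay":0,"az":0,"claw":0}

```text
time_s: 2.78
tcp_pos: [0.5017, -0.0018, 0.0749]
ee_rot: [[0.976, -0.219, 0.005], [-0.219, -0.976, 0.001], [0.005, -0.002, -1.0]]
wrist_force: [1.5, -0.5, 5.5]
gripper_width: 0.007
gripper_force: 2.5
```

drive_tool:
  rows:
    - {"tx":0,"ty":0,"tz":0.1,"ax":0,"ay":0,"az":0,"claw":0}
    - {"tx":0,"ty":0,"tz":0.1,"ax":0,"ay":0,"az":0,"claw":0}
    - {"tx":0,"ty":0,"tz":0,"ax":0,"ay":0,"az":0,"claw":0}

```text
time_s: 3.03
tcp_pos: [0.5015, -0.0018, 0.0723]
ee_rot: [[0.976, -0.219, 0.004], [-0.219, -0.976, 0.001], [0.004, -0.002, -1.0]]
wrist_force: [4.4, -1.3, 4.2]
gripper_width: 0.008
gripper_force: 2.5
```

drive_tool:
  rows:
    - {"tx":0,"ty":0,"tz":0.1,"ax":0,"ay":0,"az":0,"claw":0}
    - {"tx":0,"ty":0,"tz":0.1,"ax":0,"ay":0,"az":0,"claw":0}
    - {"tx":0,"ty":0,"tz":0,"ax":0,"ay":0,"az":0,"claw":0}

```text
time_s: 3.28
tcp_pos: [0.5017, -0.0018, 0.0719]
ee_rot: [[0.976, -0.218, 0.004], [-0.218, -0.976, 0.0], [0.004, -0.001, -1.0]]
wrist_force: [2.1, -0.2, 15.1]
gripper_width: 0.005
gripper_force: 7.4
```

drive_tool:
  rows:
    - {"tx":0,"ty":0,"tz":0.1,"ax":0,"ay":0,"az":0,"claw":0}
    - {"tx":0,"ty":0,"tz":0.1,"ax":0,"ay":0,"az":0,"claw":0}
    - {"tx":0,"ty":0,"tz":0,"ax":0,"ay":0,"az":0,"claw":0}

```text
time_s: 3.53
tcp_pos: [0.5018, -0.0018, 0.0716]
ee_rot: [[0.976, -0.218, 0.005], [-0.218, -0.976, -0.0], [0.005, -0.001, -1.0]]
wrist_force: [-2.7, 0.9, 26.4]
gripper_width: 0.009
gripper_force: 12.7
```

drive_tool:
  rows:
    - {"tx":0,"ty":0,"tz":-2.0,"ax":0,"ay":0,"az":0,"claw":0}
    - {"tx":0,"ty":0,"tz":-2.5,"ax":0,"ay":0,"az":0,"claw":0}
    - {"tx":1.39,"ty":-3.13,"tz":0,"ax":0,"ay":0,"az":0,"claw":0}
    - {"tx":1.39,"ty":-3.13,"tz":0,"ax":0,"ay":0,"az":0,"claw":0}
    - {"tx":1.39,"ty":-3.13,"tz":0,"ax":0,"ay":0,"az":0,"claw":0}
    - {"tx":1.39,"ty":-3.13,"tz":0,"ax":0,"ay":0,"az":0,"claw":0}
    - {"tx":1.39,"ty":-3.13,"tz":0,"ax":0,"ay":0,"az":0,"claw":0}
    - {"tx":0,"ty":0,"tz":0,"ax":0,"ay":0,"az":0,"claw":0}
    - {"tx":0,"ty":0,"tz":0,"ax":0,"ay":0,"az":0,"claw":0}

```text
time_s: 4.28
tcp_pos: [0.6001, 0.1358, 0.1101]
ee_rot: [[0.976, -0.219, -0.006], [-0.219, -0.976, -0.002], [-0.006, 0.003, -1.0]]
wrist_force: [-0.5, -0.7, 0.2]
gripper_width: 0.007
gripper_force: 0.0
```

Run:
```python
from station import *
import cv2
a=capture("scene")[0][130:220,190:330]; b=capture("top")[0][180:320,170:330]
o=cv2.hconcat([cv2.resize(a,(400,300)),cv2.resize(b,(400,300))]); cv2.imwrite("pics/c.png",o[:,:,::-1]); print(sense()["wrist_force"],sense()["tcp_pos"])
```

```text
[0.31479591 0.26755107 0.43536463] [0.59960965 0.13426707 0.11093814]
```

View pics/c.png

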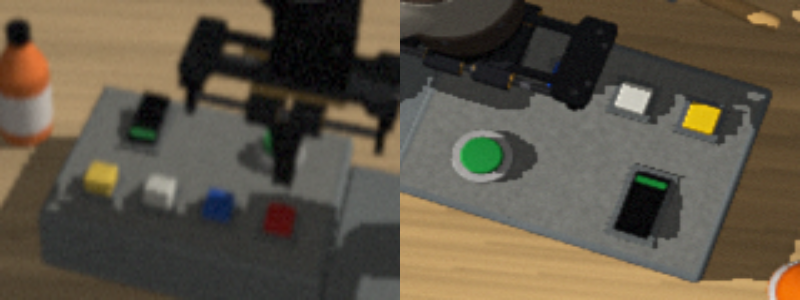

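The rocker now lies far end down, with its stripe flat at about (145,135) in the left crop, and the tip is just above red at (280,220). Next I'll press red.

drive_tool:
  rows:
    - {"tx":0.4,"ty":-0.1,"tz":1.5,"ax":0,"ay":0,"az":0,"claw":0}
    - {"tx":0,"ty":0,"tz":1.2,"ax":0,"ay":0,"az":0,"claw":0}
    - {"tx":0,"ty":0,"tz":0.4,"ax":0,"ay":0,"az":0,"claw":0}
    - {"tx":0,"ty":0,"tz":0.2,"ax":0,"ay":0,"az":0,"claw":0}
    - {"tx":0,"ty":0,"tz":0.2,"ax":0,"ay":0,"az":0,"claw":0}
    - {"tx":0,"ty":0,"tz":0.2,"ax":0,"ay":0,"az":0,"claw":0}
    - {"tx":0,"ty":0,"tz":0.2,"ax":0,"ay":0,"az":0,"claw":0}
    - {"tx":0,"ty":0,"tz":0,"ax":0,"ay":0,"az":0,"claw":0}

```text
time_s: 5.05
tcp_pos: [0.606, 0.135, 0.074]
ee_rot: [[0.975, -0.22, 0.001], [-0.22, -0.975, -0.0], [0.001, -0.0, -1.0]]
wrist_force: [-0.8, -1.0, 1.9]
gripper_width: 0.011
gripper_force: 0.9
```

drive_tool:
  rows:
    - {"tx":0,"ty":0,"tz":0.15,"ax":0,"ay":0,"az":0,"claw":0}
    - {"tx":0,"ty":0,"tz":0.15,"ax":0,"ay":0,"az":0,"claw":0}
    - {"tx":0,"ty":0,"tz":0,"ax":0,"ay":0,"az":0,"claw":0}

```text
time_s: 5.3
tcp_pos: [0.6063, 0.1353, 0.0706]
ee_rot: [[0.976, -0.22, 0.001], [-0.22, -0.976, 0.0], [0.001, -0.0, -1.0]]
wrist_force: [0.0, -0.8, 2.5]
gripper_width: 0.004
gripper_force: 1.1
```

drive_tool:
  rows:
    - {"tx":0,"ty":0,"tz":0.15,"ax":0,"ay":0,"az":0,"claw":0}
    - {"tx":0,"ty":0,"tz":0.15,"ax":0,"ay":0,"az":0,"claw":0}
    - {"tx":0,"ty":0,"tz":0.1,"ax":0,"ay":0,"az":0,"claw":0}
    - {"tx":0,"ty":0,"tz":0,"ax":0,"ay":0,"az":0,"claw":0}

```text
time_s: 5.63
tcp_pos: [0.6065, 0.1354, 0.0701]
ee_rot: [[0.976, -0.219, 0.002], [-0.219, -0.976, -0.001], [0.002, 0.0, -1.0]]
wrist_force: [-6.5, -1.4, 19.0]
gripper_width: 0.008
gripper_force: 9.0
```

drive_tool:
  rows:
    - {"tx":0,"ty":0,"tz":-2.0,"ax":0,"ay":0,"az":0,"claw":0}
    - {"tx":0,"ty":0,"tz":-2.5,"ax":0,"ay":0,"az":0,"claw":0}
    - {"tx":-0.04,"ty":3.61,"tz":0,"ax":0,"ay":0,"az":0,"claw":0}
    - {"tx":-0.04,"ty":3.61,"tz":0,"ax":0,"ay":0,"az":0,"claw":0}
    - {"tx":-0.04,"ty":3.61,"tz":0,"ax":0,"ay":0,"az":0,"claw":0}
    - {"tx":-0.04,"ty":3.61,"tz":0,"ax":0,"ay":0,"az":0,"claw":0}
    - {"tx":-0.04,"ty":3.61,"tz":0,"ax":0,"ay":0,"az":0,"claw":0}
    - {"tx":0,"ty":0,"tz":0,"ax":0,"ay":0,"az":0,"claw":0}
    - {"tx":0,"ty":0,"tz":0,"ax":0,"ay":0,"az":0,"claw":0}
    - {"tx":0,"ty":0,"tz":0,"ax":0,"ay":0,"az":0,"claw":0}

```text
time_s: 6.47
tcp_pos: [0.5648, -0.0401, 0.1114]
ee_rot: [[0.975, -0.22, 0.001], [-0.22, -0.975, 0.001], [0.001, -0.001, -1.0]]
wrist_force: [0.5, 0.3, 0.4]
gripper_width: 0.002
gripper_force: 0.0
```

Run:
```python
from station import *
import cv2
a=capture("scene")[0][130:220,190:330]; b=capture("top")[0][180:320,170:330]
o=cv2.hconcat([cv2.resize(a,(400,300)),cv2.resize(b,(400,300))]); cv2.imwrite("pics/d.png",o[:,:,::-1]); print(sense()["wrist_force"],sense()["tcp_pos"])
```

```text
[-0.30341325 -1.21446757 -0.58778296] [ 0.56490245 -0.03925296  0.11139239]
```

View pics/d.png

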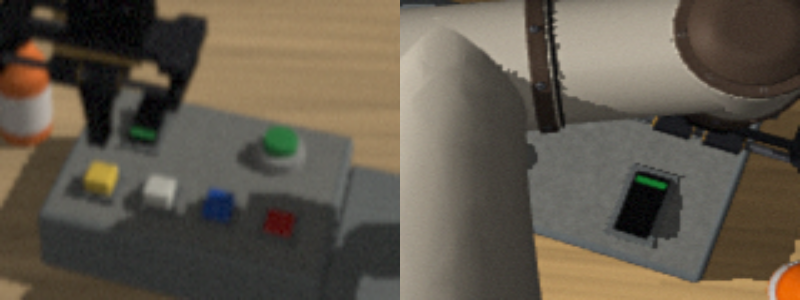

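Red at (280,222) now sits low, while white (160,190) and blue (218,205) are still up. The tip is above yellow at (100,178), so I'll press it.

drive_tool:
  rows:
    - {"tx":0.1,"ty":0,"tz":1.5,"ax":0,"ay":0,"az":0,"claw":0}
    - {"tx":0,"ty":0,"tz":1.2,"ax":0,"ay":0,"az":0,"claw":0}
    - {"tx":0,"ty":0,"tz":0.4,"ax":0,"ay":0,"az":0,"claw":0}
    - {"tx":0,"ty":0,"tz":0.2,"ax":0,"ay":0,"az":0,"claw":0}
    - {"tx":0,"ty":0,"tz":0.2,"ax":0,"ay":0,"az":0,"claw":0}
    - {"tx":0,"ty":0,"tz":0.2,"ax":0,"ay":0,"az":0,"claw":0}
    - {"tx":0,"ty":0,"tz":0.2,"ax":0,"ay":0,"az":0,"claw":0}
    - {"tx":0,"ty":0,"tz":0.2,"ax":0,"ay":0,"az":0,"claw":0}
    - {"tx":0,"ty":0,"tz":0.1,"ax":0,"ay":0,"az":0,"claw":0}
    - {"tx":0,"ty":0,"tz":0,"ax":0,"ay":0,"az":0,"claw":0}

```text
time_s: 7.4
tcp_pos: [0.566, -0.0403, 0.0704]
ee_rot: [[0.976, -0.22, 0.002], [-0.22, -0.976, 0.0], [0.002, -0.001, -1.0]]
wrist_force: [-1.0, 2.6, 4.7]
gripper_width: 0.004
gripper_force: 2.7
```

drive_tool:
  rows:
    - {"tx":0,"ty":0,"tz":0.15,"ax":0,"ay":0,"az":0,"claw":0}
    - {"tx":0,"ty":0,"tz":0.15,"ax":0,"ay":0,"az":0,"claw":0}
    - {"tx":0,"ty":0,"tz":0.1,"ax":0,"ay":0,"az":0,"claw":0}
    - {"tx":0,"ty":0,"tz":0,"ax":0,"ay":0,"az":0,"claw":0}

```text
time_s: 7.73
tcp_pos: [0.5661, -0.0403, 0.0699]
ee_rot: [[0.976, -0.218, 0.003], [-0.218, -0.976, -0.001], [0.003, -0.0, -1.0]]
wrist_force: [-8.5, 3.4, 24.4]
gripper_width: 0.008
gripper_force: 12.0
```

drive_tool:
  rows:
    - {"tx":0,"ty":0,"tz":-2.0,"ax":0,"ay":0,"az":0,"claw":0}
    - {"tx":0,"ty":0,"tz":-3,"ax":0,"ay":0,"az":0,"claw":0}
    - {"tx":-1.93,"ty":-3.19,"tz":0,"ax":0,"ay":0,"az":0,"claw":0}
    - {"tx":-1.93,"ty":-3.19,"tz":0,"ax":0,"ay":0,"az":0,"claw":0}
    - {"tx":-1.93,"ty":-3.19,"tz":0,"ax":0,"ay":0,"az":0,"claw":0}
    - {"tx":-1.93,"ty":-3.19,"tz":0,"ax":0,"ay":0,"az":0,"claw":0}
    - {"tx":-1.93,"ty":-3.19,"tz":0,"ax":0,"ay":0,"az":0,"claw":0}
    - {"tx":0,"ty":0,"tz":0,"ax":0,"ay":0,"az":0,"claw":0}
    - {"tx":0,"ty":0,"tz":0,"ax":0,"ay":0,"az":0,"claw":0}
    - {"tx":0,"ty":0,"tz":0,"ax":0,"ay":0,"az":0,"claw":0}

```text
time_s: 8.57
tcp_pos: [0.5063, 0.1362, 0.1154]
ee_rot: [[0.976, -0.22, 0.0], [-0.22, -0.976, -0.0], [0.0, 0.0, -1.0]]
wrist_force: [-0.0, 1.0, -0.7]
gripper_width: 0.002
gripper_force: 0.0
```

Run:
```python
from station import *
import cv2
a=capture("scene")[0][130:220,190:330]; b=capture("top")[0][180:320,170:330]
o=cv2.hconcat([cv2.resize(a,(400,300)),cv2.resize(b,(400,300))]); cv2.imwrite("pics/e.png",o[:,:,::-1]); print(sense()["wrist_force"],sense()["tcp_pos"])
```

```text
[-0.17267546  0.24517175 -0.21276109] [0.50652983 0.13531627 0.11537046]
```

View pics/e.png

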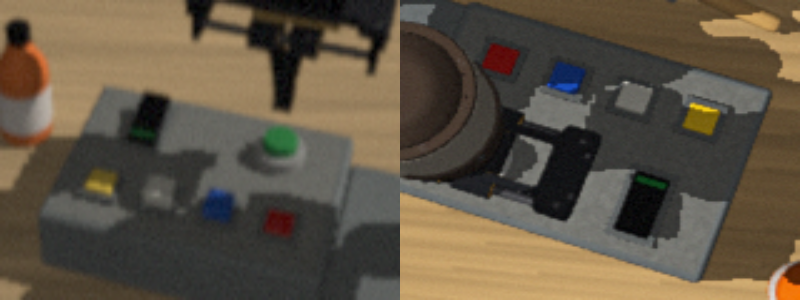

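Yellow (100,182) and red are low, blue and white are up, and the rocker is on. The tip is above the start button (280,140). Next I'll press start.

drive_tool:
  rows:
    - {"tx":0,"ty":0,"tz":1.5,"ax":0,"ay":0,"az":0,"claw":0}
    - {"tx":0,"ty":0,"tz":1.2,"ax":0,"ay":0,"az":0,"claw":0}
    - {"tx":0,"ty":0,"tz":0.4,"ax":0,"ay":0,"az":0,"claw":0}
    - {"tx":0,"ty":0,"tz":0.2,"ax":0,"ay":0,"az":0,"claw":0}
    - {"tx":0,"ty":0,"tz":0.2,"ax":0,"ay":0,"az":0,"claw":0}
    - {"tx":0,"ty":0,"tz":0.2,"ax":0,"ay":0,"az":0,"claw":0}
    - {"tx":0,"ty":0,"tz":0.2,"ax":0,"ay":0,"az":0,"claw":0}
    - {"tx":0,"ty":0,"tz":0.2,"ax":0,"ay":0,"az":0,"claw":0}
    - {"tx":0,"ty":0,"tz":0,"ax":0,"ay":0,"az":0,"claw":0}

```text
time_s: 9.42
tcp_pos: [0.5067, 0.1358, 0.0763]
ee_rot: [[0.976, -0.219, 0.001], [-0.219, -0.976, -0.001], [0.001, 0.001, -1.0]]
wrist_force: [-2.1, -4.7, 10.6]
gripper_width: 0.008
gripper_force: 5.3
```

drive_tool:
  rows:
    - {"tx":0,"ty":0,"tz":0.1,"ax":0,"ay":0,"az":0,"claw":0}
    - {"tx":0,"ty":0,"tz":0.1,"ax":0,"ay":0,"az":0,"claw":0}
    - {"tx":0,"ty":0,"tz":0,"ax":0,"ay":0,"az":0,"claw":0}

```text
time_s: 9.67
tcp_pos: [0.5068, 0.1358, 0.0761]
ee_rot: [[0.976, -0.218, 0.002], [-0.218, -0.976, -0.001], [0.002, 0.001, -1.0]]
wrist_force: [-6.1, -4.2, 21.3]
gripper_width: 0.006
gripper_force: 10.7
```

Start has hit its hard stop at 76 mm, which is fully in. I'll lift straight up and back off toward the robot.

drive_tool:
  rows:
    - {"tx":0,"ty":0,"tz":-1.5,"ax":0,"ay":0,"az":0,"claw":0}
    - {"tx":0,"ty":0,"tz":-3.5,"ax":0,"ay":0,"az":0,"claw":0}
    - {"tx":0,"ty":0,"tz":-4,"ax":0,"ay":0,"az":0,"claw":0}
    - {"tx":-3,"ty":0,"tz":-2,"ax":0,"ay":0,"az":0,"claw":0}
    - {"tx":-3,"ty":0,"tz":0,"ax":0,"ay":0,"az":0,"claw":0}
    - {"tx":-2,"ty":0,"tz":0,"ax":0,"ay":0,"az":0,"claw":0}
    - {"tx":0,"ty":0,"tz":0,"ax":0,"ay":0,"az":0,"claw":0}
    - {"tx":0,"ty":0,"tz":0,"ax":0,"ay":0,"az":0,"claw":0}
    - {"tx":0,"ty":0,"tz":0,"ax":0,"ay":0,"az":0,"claw":0}
    - {"tx":0,"ty":0,"tz":0,"ax":0,"ay":0,"az":0,"claw":0}

```text
time_s: 10.5
tcp_pos: [0.429, 0.1542, 0.1824]
ee_rot: [[0.975, -0.22, 0.0], [-0.22, -0.975, 0.0], [0.0, -0.0, -1.0]]
wrist_force: [-0.1, -0.2, 0.3]
gripper_width: 0.004
gripper_force: 0.0
```

Run:
```python
from station import *
import cv2
a=capture("scene")[0][130:270,140:420]; b=capture("top")[0]
o=cv2.hconcat([cv2.resize(a,(400,300)),cv2.resize(b,(400,300))]); cv2.imwrite("pics/f.png",o[:,:,::-1]); print(sense()["wrist_force"],sense()["tcp_pos"])
```

```text
[0.12402974 0.74859269 0.12955512] [0.42888693 0.15388434 0.18218725]
```

View pics/f.png

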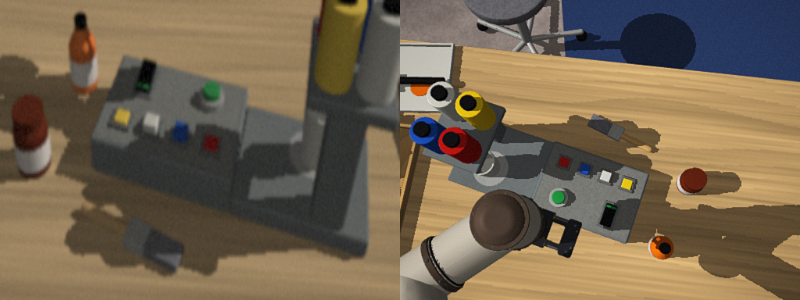

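The start button at (210,92) has sprung back. The rocker, keys and bystanders are as they should be, and the arm is clear of everything.

```bash
python3 -c "from station import *; print(finish_job())"
```

```text
the job is handed in; nothing more can be done
None
```

I switched the rocker on, then pushed red and yellow fully down, and last pressed start to its stop and let it spring back; blue and white stayed up, nothing else was touched, and the job was handed in at about 10.6 s.

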